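Size a hose tail in the stepped gauge

ROBOT

A 6-joint arm with a two-finger parallel gripper is mounted at the origin on the work surface. World frame = base frame: x ahead of the robot, y to its left, z up, the work surface at z = 0. Lengths are in m, angles in rad, forces in N, time in s.
With the tool pointing down it reaches from about 0.375 to 0.9 m from the base axis. Payload 3.1 kg.
Tool frame: the origin (TCP) lies at the very end of the fingers, on their centre line; the grasp point (between the pads) lies 19 mm behind it (grip_depth is the distance from the TCP to the grasp point, in m); z points along the fingers, y is the line along which they close (so a half turn about z gives the same grasp; the last joint's range is limited). The gripper opens to 85 mm and grips with 20 to 120 N. Pads are 22 mm wide; open, the fingers measure 114 mm over their backs; the gripper's body (76 mm by 85 mm) begins 54 mm behind the grasp point. The pads swing forward as they close: fully open they stand 13 mm farther back than shut.
Start: joints at [-0.178, 0.527, 1.433, -0, 1.181, -0.178], TCP at [0.625, 0, 0.231] pointing down, gripper open.
Joint ranges: [-3.08, 3.08], [-0.75, 2.2], [0.22, 2.44], [-1.43, 4.57], [0, 2.65], [-2.85, 2.85]. Speed limits (rad/s): [2.79, 2.79, 3.14, 3.14, 3.14, 3.14].

INTERFACE

Orientations are given as a unit quaternion [x, y, z, w].
In Python, from station import * gives the robot as it stands.
- The arm moves only by the tool apply_moves, never from a script. Its argument "plan" is a list of rows, each a list of 7 numbers: the shift along the tool's x, y, z in m, then the turn, a rotation vector about the tool's x, y, z in rad, then the gripper command: -1 is fully open, 1 is shut, values between are in proportion. In form: [[dx, dy, dz, wx, wy, wz, jaw], ...]. A call has 1 to 8 rows; each row shifts and turns the commanded pose from where the row before left it, along the tool's axes as they then stand; what a row does not reach is not made up. A row lasts 1/8 s, in which the tool goes at most 62.5 mm and 10.7 degrees, less where a joint would pass 70% of its speed; a pose out of reach is approached as far as the arm can. A call is refused whole if a number of a shift passes 0.0625 or a number of a turn 0.188, either way. A call with a gripper value outside its range is refused whole. The fingers move at their own pace and stop on an object; "force" is the grip in N (left out, the last holds). Time passes only in rows, so rows that do not move let the fingers close. It gives the time, the measured TCP pose, the force, the opening and the grip force at its end, in the units of the state.
- sense(): the state, without advancing time (a new reading comes with each control period).
- snapshot(name): name is "scene" or "side" or "wrist"; returns the picture (400x640x3 uint8, red, green, blue); there is no depth.
- calibration(name): a dict with "camera_matrix" (3x3 intrinsics, pixels), "k1" (the pictures are not rectified: a ray, as slopes to the right and down, at radius r is drawn at 1 + k1 r^2 times it, then the intrinsics apply), "R" (3x3) and "t" (3): a world point X has camera coordinates R X + t; the wrist camera has in their place "mount" (4x4, takes a point from camera to tool coordinates, whose origin is the TCP and whose axes are the flange's). Camera axes: x right, y down, z forward; pixel columns grow to the right and rows downward; lengths in m; the calibration is good to about 2 mm. A picture is of the moment at which its call begins: read the wrist's pose just before it. calibration takes no time and is no camera call.
- sign_off(): hands the job in; it is judged then, once.
The state is a dict: "t": time; "q": joint angles; "qd": joint speeds; "tau": joint torques, N m; "tcp_pos": TCP position; "tool_rot": TCP orientation; "force": force on the tool from outside, world axes, zero at the start; "ft_torque": the same for the moment, N m; "finger_gap": opening from 0.0 (shut) to 1.0 (fully open); "gripper_force": force on a finger pad.
Only numpy, scipy, OpenCV 4.12 (cv2) and the standard library are available. Lean on these libraries where they do the work, as an engineer would, in place of code of your own. Each camera call takes 0.05 s, during which the arm holds its last target. There are 200 camera calls.

TASK

Find the size of the brass hose tail that stands alone in the single-hole wooden stand: try its spigot in the stepped gauge, beginning at the smallest bore and going up bore by bore without skipping any, pressing only lightly by feel (the gauge must never take more than 40 N), until one lets it in. Leave it there, let go, standing upright with its shoulder fully home on the tread, never having dipped it into a bore larger than that one. Leave the two tails in the rack and everything else on the bench where they are.

Things in the scene. Friction and masses are not known exactly. Their poses are not given: they have to be found in the camera images.
- gauge: aluminium stepped gauge screwed to the bench: a stair of five level treads along its y, each 44 mm long (y) and 56 mm wide (x), on a base plate 272 x 56 x 8 mm; lowest tread (30 mm above the table) at the -y end, each next one towards +y 6 mm higher. In each tread's middle an upright blind bore 20 mm deep: 13, 16, 19, 22, 25 mm wide from lowest to highest. Rigid. Origin under its middle, on the table
- step1 (a point): centre of the mouth of the gauge's bore 1 (13 mm wide, the smallest), level with its tread, 30 mm above the table; axes as the gauge
- step2 (a point): centre of the mouth of the gauge's bore 2 (16 mm wide), level with its tread, 36 mm above the table; axes as the gauge
- step3 (a point): centre of the mouth of the gauge's bore 3 (19 mm wide), level with its tread, 42 mm above the table; axes as the gauge
- step4 (a point): centre of the mouth of the gauge's bore 4 (22 mm wide), level with its tread, 48 mm above the table; axes as the gauge
- step5 (a point): centre of the mouth of the gauge's bore 5 (25 mm wide, the largest), level with its tread, 54 mm above the table; axes as the gauge
- stand: light wooden block 64 x 64 x 40 mm with one through hole 28 mm wide in its middle, in which the tail to be measured stands alone, with a few mm of play; fixed; origin under its centre
- rack: light wooden block 64 x 116 x 40 mm with two such holes 52 mm apart along its y, holding the two other tails; fixed; origin under its centre
- tail_a: one of three upright brass hose tails, alike from above: from the foot up a plain round spigot 16 mm long, a shoulder disc 34 mm wide and 5 mm thick, a round knurled grip 25 mm wide and 24 mm tall, a barbed end 18 mm wide and 14 mm tall; 59 mm in all, 0.08 to 0.15 kg. Origin: centre of the spigot's foot, z up (shoulder's underside at 16 mm, grip from 21 to 45 mm). Yaw does not matter
- tail_b: another tail, as tail_a. Only the spigots differ: one of the three is 15 mm, one 18 mm and one 21 mm wide (1 mm chamfer at the foot); which letter has which is not told. They stand spigot down, shoulder resting on the wood (foot 24 mm above the table)
- tail_c: another tail, as tail_a. One tail stands alone in the stand, the other two in the rack; which letter stands where changes each time
- ball_valve: bystander: a small brass ball valve with a flat blue lever, 68 x 80 x 50 mm; origin under its middle
- elbow: bystander: a copper pipe elbow, 47 x 47 x 25 mm, lying; origin at its corner, on the table
- funnel: bystander: a red plastic funnel standing mouth down, 114 mm wide, 110 mm tall; origin under its centre
- tub: bystander: a white plastic tub with lid, 72 mm across, 75 mm tall; origin under its centre
- pliers: bystander: red-handled pliers lying flat, 165 mm long, 15 mm thick; origin near the pivot
- screwdriver: bystander: a screwdriver lying flat, 200 mm long
- level: bystander: an orange spirit level on edge, 230 x 24 x 50 mm; origin under its middle
Mind the look-alikes: they are no part of the job. Leave any purple look-alike of the tail_a alone.

How it is judged:
By the outcome, as a careful person would: the job done as asked, in the order asked, and still so for the second after the job is handed in, with the robot touching nothing.
It also fails if it takes over 64 s, if anything falls off the work surface, if the arm or the gripper's body presses on something with over 40 N, if the wrist force passes 120 N, or if a joint passes its speed limit or range.

## Working session

There is one attempt and no reset: what is moved stays moved. The work goes in short steps, Python scripts to look and compute and a tool call to move; the robot and the scene stay as the last step left them, time stands still between calls to the robot, and variables do not carry over. Pictures are saved under pics/ and viewed, at most 10 in all, crops included, and the job is handed in when it is done.

Besides the shell and the picture viewer there is one more tool, called after "Request:" as name(argument=value, ...) on one line, values as JSON. apply_moves: Moves the arm, as the interface text tells. Its arguments: {"type":"object","properties":{"plan":{"type":"array"},"force":{"type":"number"}},"required":["plan"]}

```bash
mkdir -p pics; ls
python3 - <<'E'
from station import *
import cv2
for n in("scene","side","wrist"):
    cv2.imwrite(f"pics/{n}0.png",snapshot(n)[:,:,::-1])
    c=calibration(n); print(n,{k:(v.round(4).tolist() if hasattr(v,'round') and hasattr(v,'tolist') else v) for k,v in c.items()})
print(sense())
E
```

```text
pics
scene {'camera_matrix': [[469.1494, 0.0, 320.2893], [0.0, 469.1494, 206.5358], [0.0, 0.0, 1.0]], 'k1': -0.06186636607957629, 'R': [[0.4017, 0.9156, 0.0195], [0.6174, -0.2551, -0.7441], [-0.6763, 0.3109, -0.6677]], 't': [-0.2269, -0.2798, 2.025]}
side {'camera_matrix': [[383.2174, 0.0, 323.0057], [0.0, 383.2174, 202.9641], [0.0, 0.0, 1.0]], 'k1': -0.03434775042858445, 'R': [[0.8162, -0.5778, -0.0048], [-0.4016, -0.5613, -0.7236], [0.4154, 0.5926, -0.6902]], 't': [-0.4288, 0.296, 0.9281]}
wrist {'camera_matrix': [[323.1058, 0.0, 316.8173], [0.0, 323.1058, 200.6629], [0.0, 0.0, 1.0]], 'k1': -0.014882463583334438, 'mount': [[0.0, -0.9603, -0.279, 0.071], [1.0, 0.0001, -0.0004, 0.0008], [0.0004, -0.279, 0.9603, -0.1416], [0.0, 0.0, 0.0, 1.0]]}
{'t': 0.15, 'q': array([-1.78453368e-01,  5.28242923e-01,  1.43357218e+00,  1.39743123e-05,
        1.18141896e+00, -1.78481915e-01]), 'qd': array([ 0.00181299, -0.00258339, -0.00470031, -0.00163015,  0.00128887,
        0.00070344]), 'tau': array([ 1.17890530e-03, -4.42742836e+01, -1.78276026e+01, -2.15643640e-04,
        5.61750654e-03, -9.84718270e-06]), 'tcp_pos': array([6.24467760e-01, 1.58507451e-04, 2.30575782e-01]), 'tool_rot': array([ 7.07098329e-01,  7.07114757e-01, -4.62780557e-04, -6.77815121e-04]), 'force': array([ 0.98582384,  0.66193895, -0.11400383]), 'ft_torque': array([ 0.03055705,  0.0166501 , -0.04935295]), 'gripper_force': 0.0, 'finger_gap': 1.0000746381271257}
```

View pics/scene0.png

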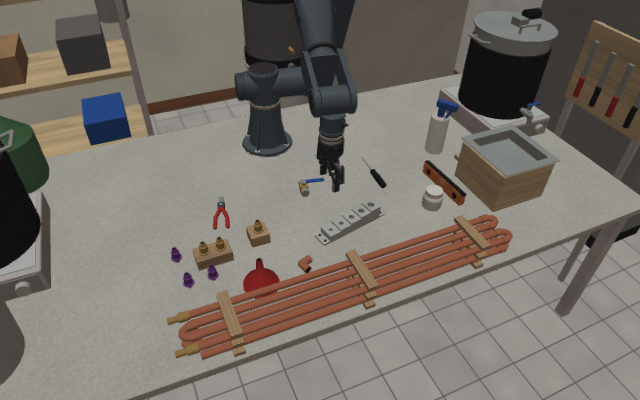

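View pics/side0.png

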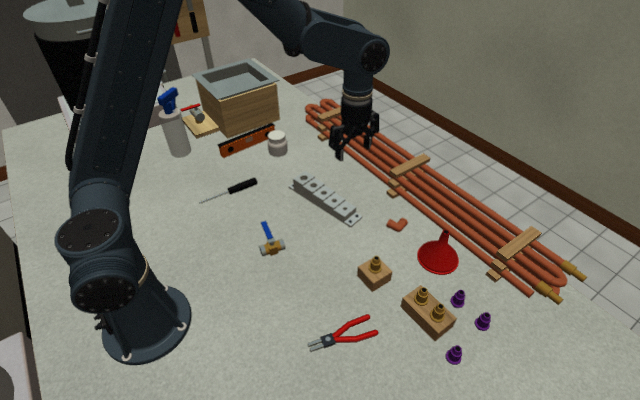

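Scene view: candidate tails are the lone one in the single-hole stand (scene 258,227 / side 376,263), two in the rack (scene 204,246 & 220,243; side 422,296 & 438,311), and purple look-alikes (scene 176,255; 188,280; 212,272). I choose the one in the stand. The gauge is at scene (350,222) / side (327,200). Next, a close crop of the stand and gauge.

```bash
cat > h.py <<'E'
from station import *
import numpy as np, cv2
from scipy.spatial.transform import Rotation as Ro
def cam(n,s=None):
    c=calibration(n)
    if n=="wrist":
        s=s or sense(); M=np.array(c["mount"]); Rt=Ro.from_quat(s["tool_rot"]).as_matrix()
        Rw=Rt@M[:3,:3]; return c,Rw,Rt@M[:3,3]+s["tcp_pos"]
    R=np.array(c["R"]); return c,R.T,-R.T@np.array(c["t"])
def ray(n,uv,s=None):
    c,Rw,o=cam(n,s); K=np.array(c["camera_matrix"])
    p=cv2.undistortPoints(np.array([[uv]],float),K,np.array([c["k1"],0,0,0.]))[0,0]
    return o,Rw@np.r_[p,1]
def onz(n,uv,z,s=None):
    o,d=ray(n,uv,s); return o+d*(z-o[2])/d[2]
def proj(n,X,s=None):
    c,Rw,o=cam(n,s)
    return cv2.projectPoints(((np.atleast_2d(X)-o)@Rw)[:,None],np.zeros(3),np.zeros(3),np.array(c["camera_matrix"]),np.array([c["k1"],0,0,0.]))[0][:,0]
E
python3 - <<'E'
import cv2,numpy as np
a=cv2.imread('pics/scene0.png');b=cv2.imread('pics/side0.png')
A=cv2.resize(a[190:255,240:400],None,fx=5,fy=5,interpolation=2)[:, :800]
A=cv2.resize(a[195:250,240:400],(800,275),interpolation=2)
B=cv2.resize(b[170:295,275:405],(312*1,300),interpolation=2)
G=cv2.resize(b[170:235,285:370],(392,300),interpolation=2)
C=np.zeros((575,800,3),np.uint8);C[:275]=A;C[275:,:312]=B;C[275:,320:712]=G
cv2.imwrite('pics/crop.png',C)
from h import *
for n,uv,z in(("scene",(258,223),.083),("side",(376,259),.083),("scene",(325,238),.01),("scene",(380,205),.03),("side",(355,220),.01),("side",(297,182),.05)):print(n,uv,onz(n,uv,z).round(3))
E
```

```text
scene (258, 223) [ 0.55  -0.217  0.083]
side (376, 259) [ 0.537 -0.216  0.083]
scene (325, 238) [ 0.632 -0.012  0.01 ]
scene (380, 205) [0.575 0.23  0.03 ]
side (355, 220) [ 0.626 -0.026  0.01 ]
side (297, 182) [0.555 0.186 0.05 ]
```

View pics/crop.png

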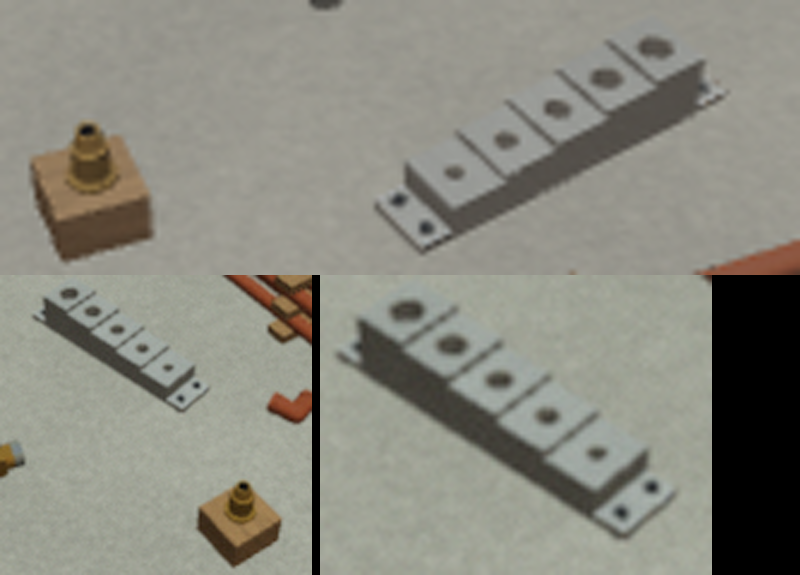

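The crop shows the brass tail standing alone (scene ≈257.6,221; side ≈375.8,258.3 for its top) and the five bores, smallest at scene (330.8,229.4) / side (345,208.6), largest at scene (371,204.6) / side (304,177.6).

Run:
```python
from h import *
for n,uv,z in(("scene",(257.6,221.2),.083),("side",(375.8,258.3),.083),("scene",(330.8,229.4),.03),("side",(345.1,208.6),.03),("scene",(371,204.6),.054),("side",(303.9,177.6),.054)):print(n,uv,onz(n,uv,z).round(4))
print(Ro.from_quat(sense()["tool_rot"]).as_matrix().round(3))
```

```text
scene (257.6, 221.2) [ 0.5418 -0.216   0.083 ]
side (375.8, 258.3) [ 0.538  -0.2139  0.083 ]
scene (330.8, 229.4) [0.6205 0.0139 0.03  ]
side (345.1, 208.6) [0.6191 0.0149 0.03  ]
scene (371, 204.6) [0.5839 0.1857 0.054 ]
side (303.9, 177.6) [0.5825 0.1876 0.054 ]
[[-0.     1.    -0.002]
 [ 1.     0.     0.   ]
 [ 0.    -0.002 -1.   ]]
```

View pics/wrist0.png

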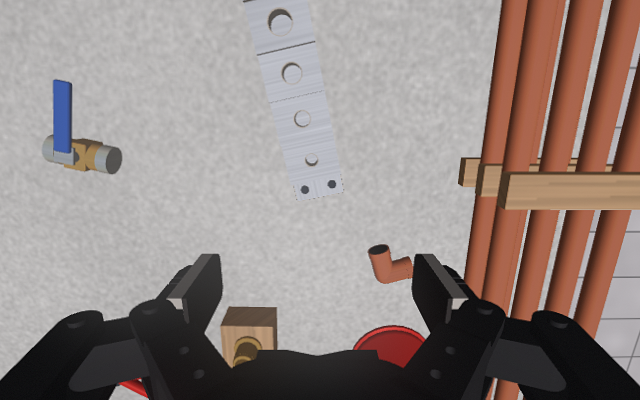

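Run:
```python
from h import *
for n,uv,z in(("scene",(204,242),.083),("scene",(220,239),.083),("side",(422,292),.083),("side",(438,307),.083),("scene",(259,262),.11),("side",(446,232),.11)):print(n,uv,onz(n,uv,z).round(3))
b1=np.array([.6198,.0144,.03]);b5=np.array([.5832,.1867,.054])
print(proj("wrist",np.array([b1+(b5-b1)*k/4 for k in range(5)])).round(0).tolist())
```

```text
scene (204, 242) [ 0.568 -0.4    0.083]
scene (220, 239) [ 0.574 -0.351  0.083]
side (422, 292) [ 0.561 -0.353  0.083]
side (438, 307) [ 0.561 -0.402  0.083]
scene (259, 262) [ 0.736 -0.273  0.11 ]
side (446, 232) [ 0.728 -0.27   0.11 ]
[[312.0, 162.0], [303.0, 121.0], [292.0, 75.0], [281.0, 24.0], [268.0, -33.0]]
```

Wrist view: bores 1–4 at about (311,160), (302,119), (291,73), (280,22), within 2 px of the prediction from the two fixed cameras, so the positions are good. Now a closer look at the gauge with the wrist camera.

Request:
apply_moves(plan=[[0.03,-0.012,0.04,0,0,0,-0.2],[0.035,-0.013,0.04,0,0,0,-0.2],[0,0,0,0,0,0,-0.2],[0,0,0,0,0,0,-0.2]])

```text
t: 0.65
tcp_pos: [0.6008, 0.0648, 0.1516]
tool_rot: [0.707, 0.707, 0.0, 0.001]
force: [1.6, 0.6, 1.0]
finger_gap: 0.599
gripper_force: 0.0
```

Run:
```python
from h import *
import json
s=sense(); im=snapshot("wrist"); cv2.imwrite("pics/w1.png",im[:,:,::-1])
json.dump({k:np.array(s[k]).tolist() for k in("tcp_pos","tool_rot")},open("s1.json","w"))
print(s["tcp_pos"],s["force"])
b1=np.array([.6198,.0144,.03]);b5=np.array([.5832,.1867,.054])
P=[b1+(b5-b1)*k/4 for k in range(5)]
uv=proj("wrist",np.array(P),s);print(uv.round(1).tolist())
g=im[:,:,::-1]
T=[]
for u,v in uv:
    T.append(cv2.resize(cv2.getRectSubPix(np.ascontiguousarray(g),(64,64),(float(u),float(v))),(260,260),interpolation=cv2.INTER_CUBIC))
T.append(T[0]*0);cv2.imwrite("pics/b.png",np.vstack([np.hstack(T[:3]),np.hstack(T[3:])]))
```

```text
[0.60080126 0.06484202 0.15157874] [1.56441707 0.63644646 0.99955582]
[[337.2, 249.3], [327.6, 204.8], [316.6, 154.1], [304.0, 95.7], [289.4, 28.1]]
```

View pics/b.png

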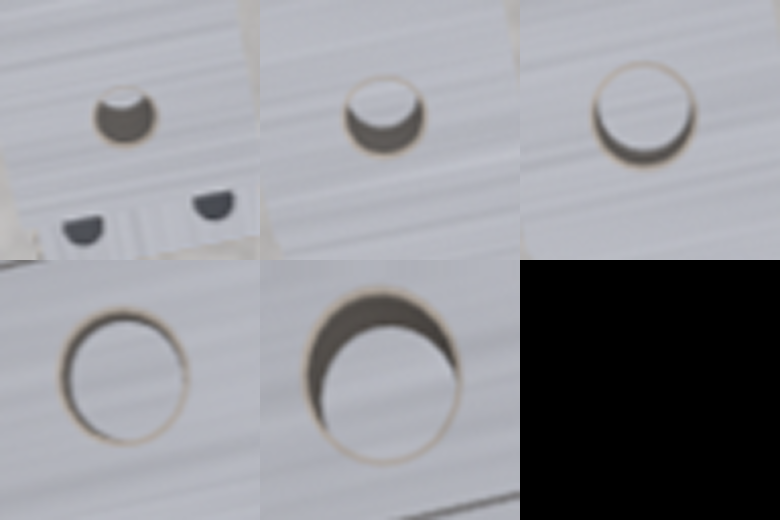

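Crops show each bore cleanly ringed by a tan rim, near the predicted centres (offsets a few px). Fit ellipses to the rims by colour.

Run:
```python
from h import *
import json
s={k:np.array(v) for k,v in json.load(open("s1.json")).items()}
g=cv2.imread("pics/w1.png").astype(np.float32)
uv=[[337.2,249.3],[327.6,204.8],[316.6,154.1],[304.0,95.7],[289.4,28.1]]
z=[.03,.036,.042,.048,.054];W=[]
for k,(u,v) in enumerate(uv):
    p=cv2.resize(cv2.getRectSubPix(g,(52,52),(u,v)),None,fx=8,fy=8,interpolation=cv2.INTER_LINEAR)
    d=p[:,:,2]-p[:,:,0]; bg=np.median(d[:60]);  m=(d>bg+6).astype(np.uint8)
    cs=cv2.findContours(m,cv2.RETR_EXTERNAL,cv2.CHAIN_APPROX_NONE)[0]
    c=min((c for c in cs if cv2.contourArea(c)>2500),key=lambda c:np.hypot(*(c.reshape(-1,2).mean(0)-208)))
    h=cv2.convexHull(c); e=cv2.fitEllipse(h)
    q=((np.array(e[0])+.5)/8-.5)-25.5+[u,v]
    X=onz("wrist",q,z[k],s);W.append(X)
    r=np.array(e[1])/8*(s["tcp_pos"][2]+.136-z[k])/323*1000
    print(k+1,q.round(2),"diam~",r.round(1),X.round(4))
W=np.array(W)
print(np.linalg.norm(np.diff(W[:,:2],axis=0),axis=1))
k=np.arange(5)-2; c=W.mean(0)[:2]; d=(k@W[:,:2])/10; yaw=np.arctan2(-d[0],d[1]);dd=.044*np.array([-np.sin(yaw),np.cos(yaw)])
F=c+k[:,None]*dd; print("yaw",yaw,"fit\n",F.round(4),(W[:,:2]-F).round(4))
```

```text
1 [336.07 246.44] diam~ [13.  14.3] [0.6187 0.0172 0.03  ]
2 [326.32 201.89] diam~ [16.9 17.6] [0.6095 0.06   0.036 ]
3 [315.1  150.86] diam~ [21.2 21.4] [0.6003 0.103  0.042 ]
4 [302.2   92.33] diam~ [25.4 26.6] [0.5911 0.1459 0.048 ]
5 [287.29  24.5 ] diam~ [29.6 32.8] [0.5819 0.1889 0.054 ]
[0.04385374 0.04399084 0.04388035 0.04390757]
yaw 0.21162184098263875 fit
 [[0.6188 0.017 ]
 [0.6095 0.06  ]
 [0.6003 0.103 ]
 [0.5911 0.146 ]
 [0.5818 0.189 ]] [[-0.0001  0.0002]
 [ 0.      0.    ]
 [ 0.      0.    ]
 [ 0.     -0.0001]
 [ 0.     -0.0002]]
```

Request:
apply_moves(plan=[[-0.06,-0.015,-0.01,0,0,0,-0.2],[-0.06,-0.015,0,0,0,0,-0.2],[-0.06,-0.015,0,0,0,0,-0.2],[-0.04,-0.015,0,0,0,0,-0.2],[0,0,0,0,0,0,-0.2],[0,0,0,0,0,0,-0.2]])

```text
t: 1.45
tcp_pos: [0.5407, -0.1555, 0.1623]
tool_rot: [0.708, 0.707, 0.001, 0.001]
force: [-0.3, -0.2, 0.1]
finger_gap: 0.604
gripper_force: 0.0
```

Run:
```python
from h import *
import json
s=sense(); im=snapshot("wrist"); cv2.imwrite("pics/w2.png",im[:,:,::-1])
json.dump({k:np.array(s[k]).tolist() for k in("tcp_pos","tool_rot")},open("s2.json","w"))
u,v=proj("wrist",np.array([[.54,-.215,.05]]),s)[0];print(u,v)
g=np.ascontiguousarray(im[:,:,::-1]);p=cv2.getRectSubPix(g,(120,120),(round(u),round(v)))
cv2.imwrite("pics/t.png",cv2.resize(p,(600,600),interpolation=cv2.INTER_CUBIC))
```

```text
314.997157412234 263.35209296404486
```

View pics/t.png

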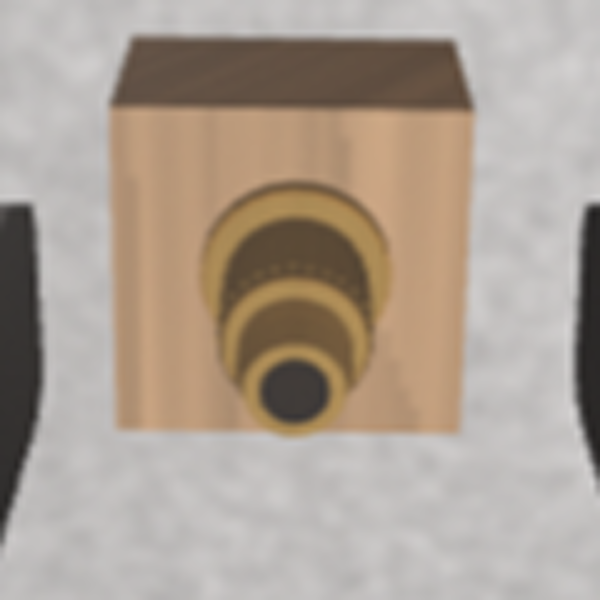

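The crop shows the lone brass tail on the stand: barb-top hole at crop (295,391) → image (314.1,281.3), shoulder disc centred ≈(296,272), fingers clear on both sides.

Run:
```python
from h import *
import json
s={k:np.array(v) for k,v in json.load(open("s2.json")).items()}
g=cv2.imread("pics/w2.png").astype(np.float32)
p=cv2.resize(cv2.getRectSubPix(g,(40,40),(314,281)),None,fx=8,fy=8,interpolation=1)
m=(p[:,:,2]-p[:,:,0]<35)&(p[:,:,2]<110)
cs=cv2.findContours(m.astype(np.uint8),0,1)[0]
c=min((c for c in cs if cv2.contourArea(c)>2000),key=lambda c:np.hypot(*(c.reshape(-1,2).mean(0)-160)))
e=cv2.fitEllipse(c);q=(np.array(e[0])+.5)/8-.5-19.5+[314,281]
print(q,np.array(e[1])/8,onz("wrist",q,.083,s))
# shoulder extremes from the crop (view coordinates)
f=lambda x,y:(255.5+(x+.5)/5-.5,203.5+(y+.5)/5-.5)
L=[onz("wrist",f(*a),.045,s) for a in((202,265),(390,265),(296,185))]
print(np.round(L,4)) # left,right -> x centre ; top -> y+0.017
```

```text
[313.96731567 281.37303925] [12.14898109 13.32934952] [ 0.53933553 -0.21333133  0.083     ]
[[ 0.5229 -0.2105  0.045 ]
 [ 0.5559 -0.2106  0.045 ]
 [ 0.5394 -0.1953  0.045 ]]
```

Request:
apply_moves(plan=[[-0.0575,-0.0014,0,0,0,0,-0.2],[0,0,0.05,0,0,0,-0.2],[0,0,0.04,0,0,0,-0.2],[0,0,0.015,0,0,0,-0.2],[0,0,0,0,0,0,-0.2],[0,0,0,0,0,0,-0.2]])

```text
t: 2.25
tcp_pos: [0.54, -0.2124, 0.0577]
tool_rot: [0.707, 0.707, 0.0, 0.001]
force: [-0.9, 0.4, -1.1]
finger_gap: 0.599
gripper_force: 0.0
```

Request:
apply_moves(plan=[[-0.0006,-0.0007,0.0112,0,0,0,-0.2],[0,0,0,0,0,0,-0.2],[0,0,0,0,0,0,0.3],[0,0,0,0,0,0,0.6],[0,0,0,0,0,0,1],[0,0,0,0,0,0,1],[0,0,0,0,0,0,1],[0,0,0,0,0,0,1]], force=60)

```text
t: 3.25
tcp_pos: [0.5381, -0.2131, 0.0456]
tool_rot: [0.707, 0.707, 0.0, 0.0]
force: [-1.1, 0.1, 4.5]
finger_gap: 0.27
gripper_force: 58.7
```

Request:
apply_moves(plan=[[0,0,-0.01,0,0,0,1],[0,0,-0.03,0,0,0,1],[0,0,-0.04,0,0,0,1],[0,0,0,0,0,0,1],[0,0,0,0,0,0,1]])

```text
t: 3.88
tcp_pos: [0.5374, -0.2125, 0.1247]
tool_rot: [0.707, 0.707, -0.0, -0.001]
force: [0.2, 0.5, -1.1]
finger_gap: 0.268
gripper_force: 58.9
```

Run:
```python
from h import *
s=sense(); im=snapshot("wrist"); g=np.ascontiguousarray(im[:,:,::-1]);cv2.imwrite("pics/w3.png",g)
print(s["tcp_pos"],s["force"],s["ft_torque"],Ro.from_quat(s["tool_rot"]).as_matrix().round(4).tolist())
u,v=proj("wrist",s["tcp_pos"]+[0,0,.0375],s)[0];print(u,v)
p=cv2.getRectSubPix(g,(120,90),(round(u),round(v)-10))
cv2.imwrite("pics/t3.png",cv2.resize(p,(720,540),interpolation=cv2.INTER_CUBIC))
```

```text
[ 0.53739726 -0.21251344  0.12471851] [ 0.20381906  0.50763098 -1.14943915] [ 0.00978359  0.06238706 -0.02315975] [[-0.0, 1.0, -0.0009], [1.0, 0.0, 0.0006], [0.0006, -0.0009, -1.0]]
314.59009232370164 306.0586353028886
```

View pics/t3.png

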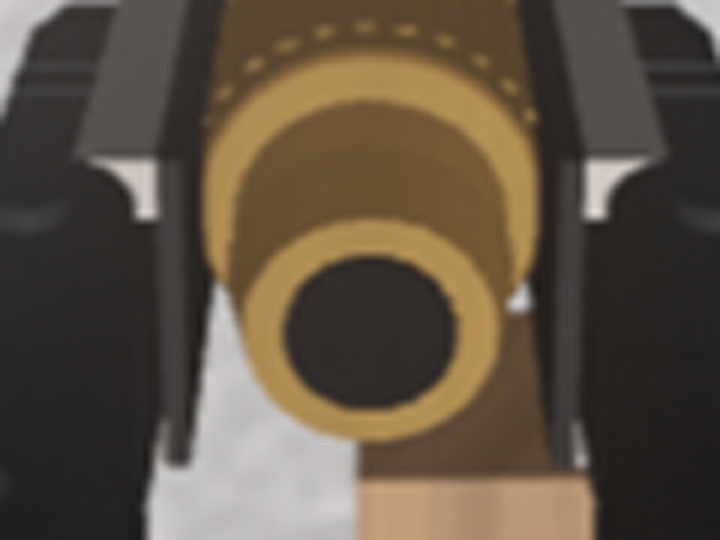

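Held well; the hole at crop (371,332) → image (316.9,306.4) is +0.7 mm in tool y from the TCP line, so the camera bias is about 0.7–1 mm in world x, and ~0 in y. Foot is 21.6 mm below the TCP. Going to bore 1.

Request:
apply_moves(plan=[[0.04,0.016,0,0,0,0,1],[0.05,0.016,0,0,0,0,1],[0.05,0.016,0,0,0,0,1],[0.05,0.016,0,0,0,0,1],[0.0395,0.0164,0.02,0,0,0,1],[0,0,0.025,0,0,0,1],[0,0,0.012,0,0,0,1],[0,0,0,0,0,0,1]])

```text
t: 4.92
tcp_pos: [0.6168, 0.0163, 0.0662]
tool_rot: [0.707, 0.707, -0.001, -0.002]
force: [-0.7, 0.5, -0.4]
finger_gap: 0.266
gripper_force: 58.9
```

Request:
apply_moves(plan=[[0,0,0,0,0,0,1],[0,0,0,0,0,0,1]])

```text
t: 5.18
tcp_pos: [0.6189, 0.0159, 0.069]
tool_rot: [0.707, 0.707, 0.001, 0.001]
force: [-0.3, -0.6, -0.2]
finger_gap: 0.271
gripper_force: 58.9
```

Request:
apply_moves(plan=[[0,0,0,0,0,0,1]])

```text
t: 5.3
tcp_pos: [0.6188, 0.0162, 0.0689]
tool_rot: [0.707, 0.707, 0.0, 0.001]
force: [-0.1, 0.7, -0.8]
finger_gap: 0.268
gripper_force: 58.9
```

Run:
```python
from h import *
for i in range(8):
    s=sense();print(s["t"],s["tcp_pos"].round(4),s["tool_rot"].round(4),s["force"].round(1),s["qd"].round(3).tolist());snapshot("side")
```

```text
5.3 [0.6188 0.0162 0.0689] [7.073e-01 7.069e-01 4.000e-04 6.000e-04] [-0.1  0.7 -0.8] [0.002, 0.002, 0.003, -0.002, 0.001, -0.0]
5.35 [0.6187 0.0163 0.0688] [7.073e-01 7.070e-01 4.000e-04 5.000e-04] [ 0.1  0.3 -1.1] [0.002, 0.003, 0.002, 0.001, -0.0, 0.001]
5.4 [0.6186 0.0164 0.0686] [7.072e-01 7.070e-01 3.000e-04 4.000e-04] [-0.4 -0.1 -1.5] [0.003, 0.004, -0.0, 0.001, -0.001, 0.003]
5.45 [0.6185 0.0165 0.0685] [7.072e-01 7.070e-01 2.000e-04 3.000e-04] [ 0.7  0.  -0.9] [-0.0, 0.004, 0.003, -0.001, -0.0, -0.001]
5.5 [0.6184 0.0165 0.0684] [7.071e-01 7.071e-01 1.000e-04 2.000e-04] [-0.4  0.3 -0.5] [-0.001, 0.003, 0.001, 0.0, 0.001, 0.0]
5.55 [0.6184 0.0165 0.0683] [7.071e-01 7.071e-01 1.000e-04 1.000e-04] [ 0.2  0.9 -1. ] [0.001, 0.003, -0.0, 0.0, -0.001, 0.001]
5.6 [0.6183 0.0166 0.0682] [7.071e-01 7.071e-01 0.000e+00 1.000e-04] [0.6 0.3 0.4] [0.001, 0.001, -0.0, 0.001, 0.0, -0.0]
5.65 [0.6183 0.0166 0.0682] [0.7071 0.7071 0.     0.    ] [ 0.  -0.2 -1.3] [0.001, 0.002, 0.001, -0.0, -0.001, 0.001]
```

Request:
apply_moves(plan=[[0.0003,-0.0004,0.007,0,0,0,1],[0,0,0.007,0,0,0,1],[0,0,0,0,0,0,1],[0,0,0,0,0,0,1],[0,0,0,0,0,0,1],[0,0,0,0,0,0,1]])

```text
t: 6.45
tcp_pos: [0.6181, 0.0168, 0.0543]
tool_rot: [0.707, 0.707, 0.0, 0.0]
force: [0.8, 0.2, -0.7]
finger_gap: 0.273
gripper_force: 58.9
```

Request:
apply_moves(plan=[[0,0,0.001,0,0,0,1],[0,0,0,0,0,0,1],[0,0,0,0,0,0,1]])

```text
t: 6.82
tcp_pos: [0.6179, 0.0169, 0.0531]
tool_rot: [0.707, 0.707, -0.0, -0.0]
force: [-0.3, 0.3, -1.5]
finger_gap: 0.268
gripper_force: 58.9
```

Request:
apply_moves(plan=[[0,0,0.001,0,0,0,1],[0,0,0,0,0,0,1],[0,0,0.0005,0,0,0,1],[0,0,0,0,0,0,1]])

```text
t: 7.32
tcp_pos: [0.6179, 0.0169, 0.0516]
tool_rot: [0.707, 0.707, 0.0, 0.0]
force: [0.0, 0.5, -0.8]
finger_gap: 0.274
gripper_force: 59.0
```

Request:
apply_moves(plan=[[0,0,0.0005,0,0,0,1],[0,0,0,0,0,0,1],[0,0,0,0,0,0,1]])

```text
t: 7.7
tcp_pos: [0.6179, 0.0169, 0.0516]
tool_rot: [0.707, 0.707, 0.0, 0.0]
force: [-1.4, 0.1, 4.2]
finger_gap: 0.272
gripper_force: 59.1
```

Contact at exactly the predicted height (foot level with the tread). One more light push to confirm.

Request:
apply_moves(plan=[[0,0,0.0007,0,0,0,1],[0,0,0,0,0,0,1],[0,0,0,0,0,0,1]])

```text
t: 8.07
tcp_pos: [0.618, 0.0169, 0.0515]
tool_rot: [0.707, 0.707, 0.0, 0.0]
force: [-2.1, 0.0, 8.9]
finger_gap: 0.272
gripper_force: 59.8
```

Run:
```python
from h import *
s=sense();print(s["tcp_pos"],s["force"],s["ft_torque"])
```

```text
[0.61797804 0.01688016 0.05151016] [-2.09615993e+00  2.80679028e-03  8.86082956e+00] [ 0.02140287  0.50209146 -0.03511943]
```

Bore 1 refuses it (9 N, no sink). Now bore 2.

Request:
apply_moves(plan=[[0,0,-0.017,0,0,0,1],[0.022,-0.0046,0,0,0,0,1],[0.0211,-0.0048,0,0,0,0,1],[0,0,0,0,0,0,1],[0,0,0,0,0,0,1],[0,0,0,0,0,0,1],[0,0,0.004,0,0,0,1],[0,0,0,0,0,0,1]])

```text
t: 9.07
tcp_pos: [0.6083, 0.0596, 0.0629]
tool_rot: [0.707, 0.707, -0.0, -0.0]
force: [0.4, 0.3, -1.1]
finger_gap: 0.27
gripper_force: 58.9
```

Request:
apply_moves(plan=[[0,0,0,0,0,0,1],[0,0,0,0,0,0,1],[0,0,0,0,0,0,1]])

```text
t: 9.45
tcp_pos: [0.6086, 0.0599, 0.0635]
tool_rot: [0.707, 0.707, 0.0, 0.0]
force: [-0.1, -0.6, -0.7]
finger_gap: 0.274
gripper_force: 58.9
```

Request:
apply_moves(plan=[[0,0,0.0045,0,0,0,1],[0,0,0,0,0,0,1],[0,0,0.0007,0,0,0,1],[0,0,0,0,0,0,1],[0,0,0.0007,0,0,0,1],[0,0,0,0,0,0,1],[0,0,0,0,0,0,1]])

```text
t: 10.32
tcp_pos: [0.6086, 0.06, 0.0576]
tool_rot: [0.707, 0.707, 0.0, 0.0]
force: [-1.0, 0.3, -0.2]
finger_gap: 0.27
gripper_force: 59.0
```

Request:
apply_moves(plan=[[0,0,0.0007,0,0,0,1],[0,0,0,0,0,0,1],[0,0,0,0,0,0,1]])

```text
t: 10.7
tcp_pos: [0.6086, 0.06, 0.0575]
tool_rot: [0.707, 0.707, 0.0, 0.0]
force: [-1.5, 0.3, 6.0]
finger_gap: 0.27
gripper_force: 59.2
```

Run:
```python
from h import *
s=sense();print(s["tcp_pos"],s["force"],s["ft_torque"])
```

```text
[0.60862478 0.06000057 0.05753145] [-1.48737883  0.28739121  6.00784757] [-0.00756694  0.2481956   0.0345224 ]
```

Request:
apply_moves(plan=[[0,0.001,0,0,0,0,1],[0,0,0,0,0,0,1],[0,0,0,0,0,0,1]])

```text
t: 11.08
tcp_pos: [0.6087, 0.06, 0.0575]
tool_rot: [0.707, 0.707, -0.001, -0.001]
force: [-3.2, -0.4, 7.1]
finger_gap: 0.269
gripper_force: 59.5
```

Request:
apply_moves(plan=[[0,-0.002,0,0,0,0,1],[0,0,0,0,0,0,1],[0,0,0,0,0,0,1]])

```text
t: 11.45
tcp_pos: [0.6085, 0.06, 0.0575]
tool_rot: [0.707, 0.707, 0.001, 0.001]
force: [0.7, 0.4, 6.1]
finger_gap: 0.27
gripper_force: 59.2
```

Request:
apply_moves(plan=[[0.001,0.001,0,0,0,0,1],[0,0,0,0,0,0,1],[0,0,0,0,0,0,1]])

```text
t: 11.82
tcp_pos: [0.6086, 0.0602, 0.0575]
tool_rot: [0.707, 0.707, -0.0, 0.0]
force: [-2.0, -2.1, 7.1]
finger_gap: 0.27
gripper_force: 59.4
```

Request:
apply_moves(plan=[[-0.002,0,0,0,0,0,1],[0,0,0,0,0,0,1],[0,0,0,0,0,0,1]])

```text
t: 12.2
tcp_pos: [0.6086, 0.0597, 0.0575]
tool_rot: [0.707, 0.707, 0.0, -0.0]
force: [-0.8, 1.7, 6.6]
finger_gap: 0.272
gripper_force: 59.4
```

Stuck at tread level; to exclude misalignment, probe four ~1 mm offsets with a small lift between.

Request:
apply_moves(plan=[[0,0,-0.002,0,0,0,1],[0,0,0,0,0,0,1],[0,0,0.002,0,0,0,1],[0,0,0,0,0,0,1],[0,0,0,0,0,0,1]])

```text
t: 12.82
tcp_pos: [0.6083, 0.0589, 0.0575]
tool_rot: [0.707, 0.707, -0.0, -0.0]
force: [-1.2, 0.9, 6.1]
finger_gap: 0.274
gripper_force: 59.7
```

Request:
apply_moves(plan=[[0.002,0,-0.002,0,0,0,1],[0,0,0,0,0,0,1],[0,0,0,0,0,0,1],[0,0,0.002,0,0,0,1],[0,0,0,0,0,0,1],[0,0,0,0,0,0,1]])

```text
t: 13.58
tcp_pos: [0.6086, 0.0609, 0.0575]
tool_rot: [0.707, 0.707, 0.0, 0.0]
force: [-1.6, 0.5, 4.5]
finger_gap: 0.272
gripper_force: 59.6
```

Request:
apply_moves(plan=[[-0.001,0.001,-0.002,0,0,0,1],[0,0,0,0,0,0,1],[0,0,0,0,0,0,1],[0,0,0.002,0,0,0,1],[0,0,0,0,0,0,1],[0,0,0,0,0,0,1]])

```text
t: 14.32
tcp_pos: [0.6096, 0.06, 0.0575]
tool_rot: [0.707, 0.707, 0.0, 0.0]
force: [-1.1, 0.5, 5.6]
finger_gap: 0.272
gripper_force: 59.6
```

Request:
apply_moves(plan=[[0,-0.002,-0.002,0,0,0,1],[0,0,0,0,0,0,1],[0,0,0,0,0,0,1],[0,0,0.002,0,0,0,1],[0,0,0,0,0,0,1],[0,0,0,0,0,0,1]])

```text
t: 15.08
tcp_pos: [0.6076, 0.06, 0.0575]
tool_rot: [0.707, 0.707, 0.0, 0.0]
force: [-1.3, -0.4, 5.3]
finger_gap: 0.269
gripper_force: 59.6
```

Bore 2 refuses everywhere around its centre (z constant at tread level, ~6 N). Now bore 3.

Request:
apply_moves(plan=[[0,0,-0.017,0,0,0,1],[0.022,-0.004,0,0,0,0,1],[0.021,-0.0042,0,0,0,0,1],[0,0,0,0,0,0,1],[0,0,0.004,0,0,0,1],[0,0,0,0,0,0,1],[0,0,0,0,0,0,1],[0,0,0,0,0,0,1]])

```text
t: 16.08
tcp_pos: [0.5995, 0.1026, 0.0697]
tool_rot: [0.707, 0.707, 0.0, 0.0]
force: [0.4, 0.0, -0.7]
finger_gap: 0.275
gripper_force: 58.9
```

Request:
apply_moves(plan=[[0,0,0.0045,0,0,0,1],[0,0,0,0,0,0,1],[0,0,0.0007,0,0,0,1],[0,0,0,0,0,0,1],[0,0,0.0007,0,0,0,1],[0,0,0,0,0,0,1],[0,0,0,0,0,0,1]])

```text
t: 16.95
tcp_pos: [0.5993, 0.103, 0.0639]
tool_rot: [0.707, 0.707, -0.0, -0.0]
force: [-0.4, 0.3, -0.8]
finger_gap: 0.271
gripper_force: 58.9
```

Request:
apply_moves(plan=[[0,0,0.0007,0,0,0,1],[0,0,0,0,0,0,1],[0,0,0,0,0,0,1]])

```text
t: 17.32
tcp_pos: [0.5994, 0.103, 0.0635]
tool_rot: [0.707, 0.707, 0.0, 0.0]
force: [-0.2, 1.5, 2.1]
finger_gap: 0.272
gripper_force: 59.0
```

Request:
apply_moves(plan=[[0,0,0.0006,0,0,0,1],[0,0,0,0,0,0,1],[0,0,0,0,0,0,1]])

```text
t: 17.7
tcp_pos: [0.5995, 0.1031, 0.0632]
tool_rot: [0.707, 0.707, 0.0, 0.0]
force: [-1.2, -0.5, 5.1]
finger_gap: 0.274
gripper_force: 59.2
```

Run:
```python
from h import *
s=sense();print(s["tcp_pos"],s["force"],s["ft_torque"])
```

```text
[0.59945331 0.1030634  0.06323989] [-1.1749869  -0.45709499  5.05079099] [0.03810146 0.20625046 0.02329569]
```

Request:
apply_moves(plan=[[0,0,0.0008,0,0,0,1],[0,0,0,0,0,0,1],[0,0,0,0,0,0,1]])

```text
t: 18.08
tcp_pos: [0.5995, 0.1031, 0.0631]
tool_rot: [0.707, 0.707, 0.0, 0.0]
force: [-3.1, 0.7, 9.3]
finger_gap: 0.272
gripper_force: 59.7
```

Run:
```python
from h import *
s=sense();print(s["tcp_pos"],s["force"],s["ft_torque"])
```

```text
[0.59952254 0.10309249 0.06314985] [-3.12955953  0.69823412  9.33483692] [0.05036067 0.40205226 0.01010716]
```

Sunk 0.35 mm below the tread level with a drift toward +x/+y: chamfer is catching the edge, so it is likely ~1 mm off centre. Probe offsets with small lifts.

Request:
apply_moves(plan=[[0,0.0008,-0.003,0,0,0,1],[0,0,0,0,0,0,1],[0,0,0,0,0,0,1],[0,0,0.002,0,0,0,1],[0,0,0.001,0,0,0,1],[0,0,0,0,0,0,1],[0,0,0,0,0,0,1]])

```text
t: 18.95
tcp_pos: [0.6002, 0.1031, 0.0632]
tool_rot: [0.707, 0.707, 0.0, 0.0]
force: [-1.9, 0.5, 9.6]
finger_gap: 0.271
gripper_force: 59.8
```

Request:
apply_moves(plan=[[0.0008,0,-0.003,0,0,0,1],[0,0,0,0,0,0,1],[0,0,0,0,0,0,1],[0,0,0.002,0,0,0,1],[0,0,0.001,0,0,0,1],[0,0,0,0,0,0,1],[0,0,0,0,0,0,1]])

```text
t: 19.82
tcp_pos: [0.6002, 0.1038, 0.0631]
tool_rot: [0.707, 0.707, 0.0, 0.0]
force: [-2.4, -0.5, 9.6]
finger_gap: 0.27
gripper_force: 59.8
```

Request:
apply_moves(plan=[[-0.0008,-0.0018,-0.003,0,0,0,1],[0,0,0,0,0,0,1],[0,0,0,0,0,0,1],[0,0,0.002,0,0,0,1],[0,0,0.001,0,0,0,1],[0,0,0,0,0,0,1],[0,0,0,0,0,0,1]])

```text
t: 20.7
tcp_pos: [0.5985, 0.1031, 0.0632]
tool_rot: [0.707, 0.707, 0.0, 0.0]
force: [-2.2, 0.7, 9.9]
finger_gap: 0.268
gripper_force: 60.0
```

Request:
apply_moves(plan=[[-0.001,0.001,-0.003,0,0,0,1],[0,0,0,0,0,0,1],[0,0,0,0,0,0,1],[0,0,0.002,0,0,0,1],[0,0,0.001,0,0,0,1],[0,0,0,0,0,0,1],[0,0,0,0,0,0,1]])

```text
t: 21.58
tcp_pos: [0.5994, 0.1021, 0.0633]
tool_rot: [0.707, 0.707, 0.0, 0.0]
force: [-2.5, 0.6, 10.1]
finger_gap: 0.271
gripper_force: 59.9
```

Run:
```python
from h import *
def hole(g,u,v):
    p=cv2.resize(cv2.getRectSubPix(g,(44,44),(u,v)),None,fx=8,fy=8,interpolation=1).astype(float)
    m=(p[:,:,2]-p[:,:,0]<35)&(p[:,:,2]<110)
    cs=cv2.findContours(m.astype(np.uint8),0,1)[0]
    c=min((c for c in cs if cv2.contourArea(c)>2000),key=lambda c:np.hypot(*(c.reshape(-1,2).mean(0)-176)))
    e=cv2.fitEllipse(c);return (np.array(e[0])+.5)/8-.5-21.5+[u,v],np.array(e[1])/8
s=sense();g=np.ascontiguousarray(snapshot("wrist")[:,:,::-1]);cv2.imwrite("pics/w4.png",g)
print(s["force"],s["ft_torque"])
print(hole(cv2.imread("pics/w3.png"),317,306),hole(g,317,306))
```

```text
[-2.5343054   0.64724507 10.13254864] [-0.06615252  0.57304625 -0.04570541]
(array([316.73851204, 306.54953575]), array([25.13122749, 28.28908348])) (array([316.81439972, 306.35999107]), array([25.54458618, 28.63993835]))
```

All five probes stop flat at the same height (0.0632 at ~10 N; a ~0.3 mm slip of the tail in the pads explains the offset, and the tail-top image is otherwise unchanged). Bore 3 refuses; go to bore 4.

Request:
apply_moves(plan=[[0,0,-0.0165,0,0,0,1],[0.022,-0.0047,0,0,0,0,1],[0.0215,-0.0047,0,0,0,0,1],[0,0,0,0,0,0,1],[0,0,0.004,0,0,0,1],[0,0,0,0,0,0,1],[0,0,0,0,0,0,1],[0,0,0,0,0,0,1]])

```text
t: 22.62
tcp_pos: [0.5901, 0.145, 0.0743]
tool_rot: [0.707, 0.707, 0.0, 0.0]
force: [0.9, 0.4, -1.3]
finger_gap: 0.268
gripper_force: 58.9
```

Request:
apply_moves(plan=[[0,0,0.004,0,0,0,1],[0,0,0,0,0,0,1],[0,0,0.0007,0,0,0,1],[0,0,0,0,0,0,1],[0,0,0.0007,0,0,0,1],[0,0,0,0,0,0,1],[0,0,0,0,0,0,1]])

```text
t: 23.5
tcp_pos: [0.59, 0.1455, 0.069]
tool_rot: [0.707, 0.707, 0.0, 0.0]
force: [0.8, 0.9, 0.4]
finger_gap: 0.269
gripper_force: 58.9
```

Request:
apply_moves(plan=[[0,0,0.0008,0,0,0,1],[0,0,0,0,0,0,1],[0,0,0,0,0,0,1]])

```text
t: 23.88
tcp_pos: [0.5901, 0.1457, 0.0681]
tool_rot: [0.707, 0.707, 0.0, 0.0]
force: [0.8, 2.6, 0.1]
finger_gap: 0.271
gripper_force: 58.9
```

Entering: 1.1 mm below the tread level, with a side force of +2.6 N in y, so shift slightly +y and continue.

Request:
apply_moves(plan=[[0.0004,0,0,0,0,0,1],[0,0,0.001,0,0,0,1],[0,0,0,0,0,0,1],[0,0,0.001,0,0,0,1],[0,0,0,0,0,0,1]])

```text
t: 24.5
tcp_pos: [0.59, 0.146, 0.066]
tool_rot: [0.707, 0.707, 0.0, -0.0]
force: [-0.2, 2.2, -1.4]
finger_gap: 0.275
gripper_force: 58.9
```

Request:
apply_moves(plan=[[0.0003,0,0.002,0,0,0,1],[0,0,0.002,0,0,0,1],[0,0,0.002,0,0,0,1],[0,0,0,0,0,0,1]])

```text
t: 25.0
tcp_pos: [0.5899, 0.1462, 0.0598]
tool_rot: [0.707, 0.707, -0.0, -0.0]
force: [1.1, 1.6, -1.6]
finger_gap: 0.274
gripper_force: 58.8
```

Request:
apply_moves(plan=[[0,0,0.002,0,0,0,1],[0,0,0.002,0,0,0,1],[0,0,0.001,0,0,0,1],[0,0,0,0,0,0,1],[0,0,0,0,0,0,1]])

```text
t: 25.62
tcp_pos: [0.5899, 0.1462, 0.0549]
tool_rot: [0.707, 0.707, 0.0, -0.0]
force: [0.4, 0.9, -1.4]
finger_gap: 0.271
gripper_force: 58.8
```

Request:
apply_moves(plan=[[0,0,0.001,0,0,0,1],[0,0,0,0,0,0,1],[0,0,0.0008,0,0,0,1],[0,0,0,0,0,0,1],[0,0,0,0,0,0,1]])

```text
t: 26.25
tcp_pos: [0.59, 0.1462, 0.0536]
tool_rot: [0.707, 0.707, 0.0, 0.0]
force: [0.4, 2.1, 2.2]
finger_gap: 0.266
gripper_force: 59.3
```

Request:
apply_moves(plan=[[0,0,0.0008,0,0,0,1],[0,0,0,0,0,0,1],[0,0,0,0,0,0,1]])

```text
t: 26.62
tcp_pos: [0.59, 0.1463, 0.0536]
tool_rot: [0.707, 0.707, 0.0, 0.0]
force: [-0.8, 2.3, 7.6]
finger_gap: 0.272
gripper_force: 59.9
```

Shoulder home (stop at 0.0536, 15.7 mm below the entry level). Unload and release.

Request:
apply_moves(plan=[[-0.0002,0,-0.001,0,0,0,1],[0,0,0,0,0,0,1],[0,0,0,0,0,0,0.3],[0,0,0,0,0,0,0.1],[0,0,0,0,0,0,-0.1],[0,0,0,0,0,0,-0.1],[0,0,0,0,0,0,-0.1]])

```text
t: 27.5
tcp_pos: [0.5899, 0.1459, 0.0534]
tool_rot: [0.707, 0.707, -0.0, -0.0]
force: [0.7, 0.4, -0.3]
finger_gap: 0.549
gripper_force: 0.0
```

Request:
apply_moves(plan=[[0,0,-0.01,0,0,0,-0.1],[0,0,-0.03,0,0,0,-0.1],[0,0,-0.05,0,0,0,-0.1],[-0.05,0,-0.01,0,0,0,-0.1],[-0.01,0,0,0,0,0,-0.1],[0,0,0,0,0,0,-0.1],[0,0,0,0,0,0,-0.1]])

```text
t: 28.38
tcp_pos: [0.5893, 0.0868, 0.1529]
tool_rot: [0.707, 0.707, -0.0, -0.001]
force: [0.0, -0.7, 0.7]
finger_gap: 0.551
gripper_force: 0.0
```

Run:
```python
from h import *
s=sense();g=np.ascontiguousarray(snapshot("wrist")[:,:,::-1]);sd=np.ascontiguousarray(snapshot("side")[:,:,::-1])
u,v=proj("wrist",np.array([.59,.146,.05]),s)[0];a,b=proj("side",np.array([.59,.146,.06]))[0];print(u,v,a,b)
A=cv2.resize(cv2.getRectSubPix(g,(160,200),(float(u),float(v))),(400,500),interpolation=2)
B=cv2.resize(cv2.getRectSubPix(sd,(80,100),(float(a),float(b))),(400,500),interpolation=2)
cv2.imwrite("pics/end.png",np.hstack([A,B]))
```

```text
317.03255140291753 123.67330191946033 312.95897766668014 182.0954866983656
```

View pics/end.png

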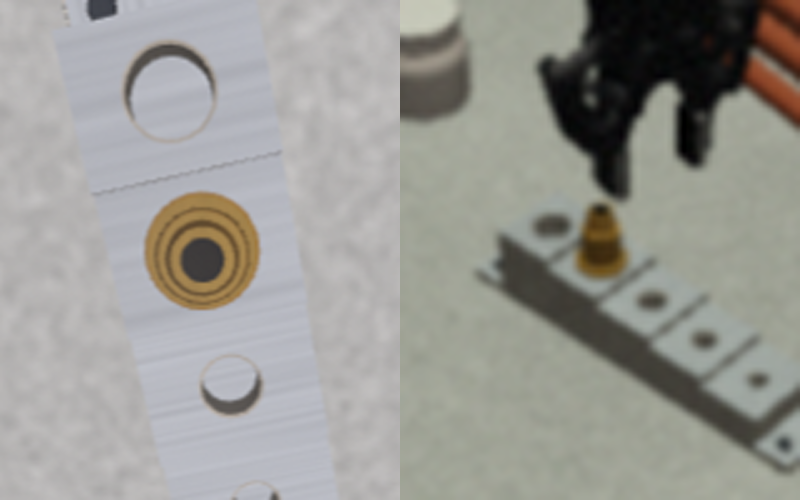

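The tail stands upright in bore 4, at crop (202,250) in the wrist view and (601,245) in the side view. Its shoulder is flat on the tread and the gripper is clear of it.

```bash
python3 -c "
from station import *
print(sign_off())"
```

```text
the job is handed in; nothing more can be done
None
```

The tail in the stand has the 21 mm spigot: bores 1 to 3 refused it at 10 N or less, and bore 4 (22 mm) let it in, where it was left released, upright and shoulder home, in 28.5 s; the job is handed in.

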